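# Lift the stay that locks the yellow parts drawer

## Task

Two small parts cabinets stand on the worktop, each locked by a steel stay: a bar hinged at the right of the front, whose hook hangs in front of the drawer. The drawers are sprung and come ajar by themselves once released. Unlock the yellow drawer: take its stay by the yellow grip, swing it up about its hinge until it stands upright (not leaning over), and let go so that it stays standing and the drawer is ajar. Leave the blue unit locked, and do not push the loose steel parts around.

Things in the scene. Friction and masses are not known exactly. Their poses are not given: they have to be found in the camera images.
- yellow_grip (a point): centre of the yellow grip at the free (left) end of the stay: a round bar 14 mm thick, 32 mm long along the point's x (front to back); pinch it by its two ends from above or with the hand leaning to the unit's right; it can turn in the fingers. Stay down: 66 mm above the worktop, beyond the casing's left side. It moves on a circle of 82 mm radius about yellow_hinge; axes turn with the stay.
- yellow_hinge (a point): middle of the yellow unit's stay hinge, at the right of its front, 52 mm above the worktop; fixed. x = hinge axis, to the unit's rear; y to the unit's left; z up. The unit is a grey steel case 100 mm deep, 78 wide, 45 high, fixed to the worktop, front to the robot, turned a little. Note: a blue grinder's eye shield overhangs near (0.2, 0.2, 0.45) m and a grey grinder stands behind on the right.
- yellow_stay (a joint): yellow unit, swing of the steel stay: 0 = down, locking the drawer; grows as its left end swings up to the right about the hinge (1.57 = upright), stop only at 2.2 rad, so it can be pushed too far. It stays where it is left (stiff hinge, about 2 N at the grip).
- yellow_drawer (a joint): how far the yellow drawer is pulled out, m: 0 = shut. A light spring (about 2 N) pushes it out against the stay's hook, which holds it at about 0.003; with the stay lifted it springs ajar by itself, slowly, to about 0.025.
- blue_stay (a joint): stay of the neighbouring unit, which is alike but has a blue drawer front and a blue grip; 0 = down, rad. Leave it down.
- blue_drawer (a joint): blue drawer, m: 0 = shut; its stay holds it at about 0.003. Leave it so.
- bushing_centre (a point): bystander: centre of an upright grey steel bushing, 46 mm across, 62 mm high, loose.
- flat_centre (a point): bystander: centre of a dark steel flat, 68 x 150 x 9 mm, lying loose on the worktop.
- nut_centre (a point): bystander: centre of a bright hex nut, 24 x 27 x 13 mm, lying loose on the worktop.

How it is judged:
At the end, for the whole second after the job is handed in: The yellow unit's stay stands up (joint between 1.37 and 1.77 rad, within 11 degrees of upright) and at rest, its drawer is ajar by more than 15 mm; the blue unit's stay is down (below 0.1 rad) and its drawer shut (below 8 mm); bushing, flat and nut lie within 30 mm of where they were (value of joint yellow_stay between 1.37 and 1.77 rad and value of joint yellow_drawer above 0.015 m and value of joint blue_stay below 0.1 rad and value of joint blue_drawer below 0.008 m and distance of each of bushing_centre, flat_centre, nut_centre from where it was at the start of the episode below 0.03 m and velocity of joint yellow_stay below 0.1 rad/s); the robot touches nothing.
It fails at once if the blue unit's stay is lifted or its drawer opened (value of joint blue_stay above 0.25 rad or value of joint blue_drawer above 0.015 m).
It fails at once if a loose steel part is pushed more than 30 mm (distance of any of bushing_centre, flat_centre, nut_centre from where it was at the start of the episode above 0.03 m).
It also fails if it takes over 32 s, if anything falls off the work surface, if the arm or the gripper's body presses on something with over 40 N, if the wrist force passes 120 N, or if a joint passes its speed limit or range.

## Robot

A 7-joint arm with a two-finger parallel gripper is mounted at the origin on a cart in front of the work surface, level with it; the furniture and walls round the work are solid. World frame = base frame: x ahead of the robot, y to its left, z up, the work surface at z = 0. Lengths are in m, angles in rad, forces in N, time in s.
With the tool pointing down it reaches from about 0.425 to 0.875 m from the base axis. Payload 4.7 kg.
Tool frame: the origin (TCP) lies midway between the tips of the shut fingers; the grasp point (between the pads) lies 19 mm behind it (ctrl.grip_point_offset is the distance from the TCP to the grasp point, in m); z points along the fingers, y is the line along which they close (so a half turn about z gives the same grasp; the last joint's range is limited). The gripper opens to 87 mm and grips with 3 to 60 N. Pads are 19 mm wide; open, the fingers measure 117 mm over their backs; the gripper's body (75 mm by 190 mm) begins 51 mm behind the grasp point.
Start: joints at [1.175, 0.321, -0.07, 1.45, 0.023, 1.371, -0.057], TCP at [0.259, -0.596, 0.223] pointing down, gripper open.
Joint ranges: [-2.86, 2.86], [-0.3, 2.09], [-1.38, 1.24], [0.06, 2.45], [-1.56, 4.7], [0.09, 2.05], [-2.69, 2.69]. Speed limits (rad/s): [2.57, 2.57, 3.14, 3.14, 3.14, 3.14, 3.14].

## Interface

Orientations are given as a rotation vector (axis times angle).
In Python, from bench import ctrl gives the robot as it stands.
- The arm moves only by the tool move_arm, never from a script. Its argument "increments" is text: rows parted by semicolons, each of 7 numbers parted by spaces: the shift along the world's x, y, z in mm, then the turn, a rotation vector about the world's x, y, z in degrees, then the closure in counts, from 0 (fully open) to 255 (shut). A call has exactly 8 rows; each row shifts and turns the commanded pose from where the row before left it; what a row does not reach is not made up. A row lasts 1/12 s, in which the tool goes at most 41.7 mm and 7.16 degrees, less where a joint would pass 70% of its speed; a pose out of reach is approached as far as the arm can. A call with a gripper value outside its range is refused whole. The fingers move at their own pace and stop on an object; "grip_force" is the grip in N (left out, the last holds). Time passes only in rows, so rows that do not move let the fingers close, or fill a call up. It gives the time, the measured TCP pose, the force, the opening and the grip force at its end, in the units of the state.
- ctrl.get_state(): the state, without advancing time (a new reading comes with each control period).
- ctrl.get_image(name): name is "side" or "top" or "wrist"; returns a dict with "frame" (420x560x3 uint8, red, green, blue), "depth" (420x560 float32, m along the optical axis (not along the pixel's ray), 0 where there is no reading), "fx", "fy", "cx", "cy" (pixels), "k1" (the pictures are not rectified: a ray, as slopes to the right and down, at radius r is drawn at 1 + k1 r^2 times it, then the intrinsics apply), "position" and "orientation" of the camera in the world. Camera axes: x right, y down, z forward; pixel columns grow to the right and rows downward; lengths in m; the calibration is good to about 2 mm. A picture is of the moment at which its call begins.
- ctrl.close_job(): hands the job in; it is judged then, once.
Trained networks look in a picture, given as the dict that the camera call returned (one of the last four; its "shot" number tells which), for a name from the list of things; names that differ only in an ending like _2 or _b are one class to them, and where a whole thing is asked for, a point or a joint stands for the part that bears it (a point fixed in the world has none). Each returns a list of dicts, best first, with "score" (0 to 1); they miss things now and then, are a little off and sometimes report something else, mostly with a low value. They report only what shows in the picture. A call takes as long as a camera call.
- ctrl.find_in(target, picture): "centre" ([x, y, z] in m, in world coordinates, good to about 4 mm: the middle of the surface that is visible of it).
- ctrl.silhouettes(target, picture): "region" (420x560 bool, what is visible of it).
The state is a dict: "time": time; "joint_positions": joint angles; "qd": joint speeds; "joint_torque": joint torques, N m; "position": TCP position; "tool_rot": TCP orientation; "ft_force": force on the tool from outside, world axes, zero at the start; "torque": the same for the moment, N m; "grip_width": opening from 0.0 (shut) to 1.0 (fully open); "grip_force": force on a finger pad.
Only numpy, scipy, OpenCV 4.12 (cv2) and the standard library are available. Lean on these libraries where they do the work, as an engineer would, in place of code of your own. Each camera call takes 0.05 s, during which the arm holds its last target. There are 200 camera calls.

## Working session

There is one attempt and no reset: what is moved stays moved. The work goes in short steps, Python scripts to look and compute and a tool call to move; the robot and the scene stay as the last step left them, time stands still between calls to the robot, and variables do not carry over. Pictures are saved under pics/ and viewed, at most 10 in all, crops included, and the job is handed in when it is done.

Besides the shell and the picture viewer there is one more tool, called after "Request:" as name(argument=value, ...) on one line, values as JSON. move_arm: Moves the arm, as the interface text tells. Its arguments: {"type":"object","properties":{"increments":{"type":"string"},"grip_force":{"type":"number"}},"required":["increments"]}

```bash
mkdir -p pics; ls
python3 - <<'E'
from bench import ctrl
import cv2,numpy as np
s=ctrl.get_state();print({k:np.round(v,3).tolist() for k,v in s.items()}, ctrl.grip_point_offset)
ims=[]
for n in("side","top"):
    p=ctrl.get_image(n);ims.append(p["frame"]);print(n,np.round(p["position"],3),np.round(p["orientation"],3),p["fx"])
    for t in("yellow_grip","yellow_hinge","yellow_stay","yellow_drawer","blue_stay","blue_drawer","bushing_centre","flat_centre","nut_centre"):
        try: print(t,[(np.round(d["centre"],3).tolist(),round(d["score"],2)) for d in ctrl.find_in(t,p)[:3]])
        except Exception as e: print(t,e)
cv2.imwrite("pics/side.png",ims[0][:,:,::-1]);cv2.imwrite("pics/top.png",ims[1][:,:,::-1])
E
```

```text
pics
{'time': 0.0, 'joint_positions': [1.175, 0.322, -0.07, 1.452, 0.023, 1.371, -0.057], 'qd': [-0.002, -0.001, -0.001, 0.001, 0.0, -0.0, 0.0], 'joint_torque': [0.0, -49.129, -0.404, -31.252, -0.064, 0.044, 0.0], 'position': [0.259, -0.596, 0.221], 'tool_rot': [-3.074, -0.639, 0.001], 'ft_force': [0.183, 1.233, -0.614], 'torque': [-0.038, 0.03, -0.054], 'grip_force': 0.0, 'grip_width': 0.997} 0.0187
side [ 0.074 -0.038  0.746] [-2.213  1.28  -0.408] 494.4313263431374
yellow_grip [([0.449, 0.042, 0.056], 0.68)]
yellow_hinge [([0.479, -0.002, 0.045], 0.87)]
yellow_stay []
yellow_drawer [([0.449, 0.026, 0.023], 0.78)]
blue_stay [([0.475, 0.235, 0.056], 0.89)]
blue_drawer [([0.485, 0.213, 0.02], 0.82)]
bushing_centre [([0.592, 0.131, 0.052], 0.58)]
flat_centre [([0.485, 0.214, 0.02], 0.63), ([0.51, 0.382, 0.008], 0.62)]
nut_centre [([0.389, 0.138, 0.011], 0.73), ([0.486, 0.214, 0.021], 0.51)]
top [0.347 0.187 0.89 ] [-2.092  2.133 -0.201] 441.855048965794
yellow_grip [([0.45, 0.053, 0.056], 0.67)]
yellow_hinge [([0.484, -0.0, 0.047], 0.71)]
yellow_stay [([0.452, 0.049, 0.056], 0.75)]
yellow_drawer [([0.445, 0.03, 0.022], 0.53)]
blue_stay [([0.477, 0.246, 0.058], 0.73), ([0.484, 0.002, 0.046], 0.61)]
blue_drawer [([0.484, 0.211, 0.025], 0.64)]
bushing_centre [([0.596, 0.137, 0.065], 0.8)]
flat_centre [([0.514, 0.382, 0.008], 0.68)]
nut_centre [([0.388, 0.143, 0.013], 0.55)]
```

View pics/side.png

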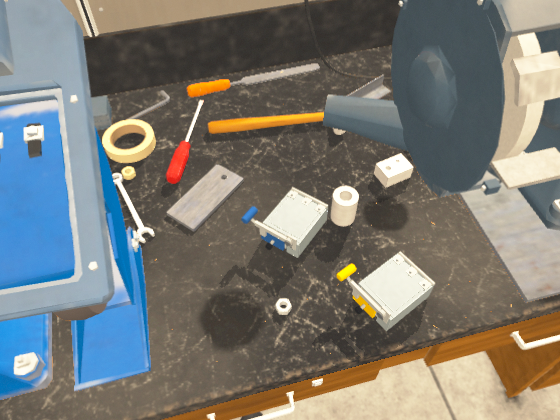

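View pics/top.png

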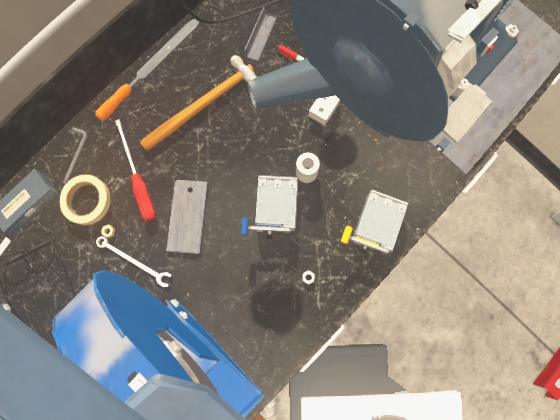

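The side view shows the yellow grip at about (346,272) and its unit at (395,290). The top view has the grip at (347,235) and the unit at (380,222). The nut (308,277 in the top view) and the bushing (308,167) are well clear. Next I'll measure the grip, the case angle and the overhanging obstacles from depth.

```bash
cat > h.py <<'E'
import numpy as np,cv2
from scipy.spatial.transform import Rotation as R
from bench import ctrl
def cloud(p):
    v,u=np.mgrid[:420,:560].astype(np.float64)
    K=np.array([[p["fx"],0,p["cx"]],[0,p["fy"],p["cy"]],[0,0,1]])
    n=cv2.undistortPoints(np.stack([u.ravel(),v.ravel()],1)[:,None],K,np.array([p["k1"],0,0,0.]))[:,0]
    d=p["depth"].ravel()
    c=np.c_[n*d[:,None],d]
    o=np.asarray(p["orientation"]); r=R.from_rotvec(o) if o.ndim==1 else R.from_matrix(o)
    w=(r.apply(c)+p["position"]).reshape(420,560,3); w[p["depth"]==0]=np.nan
    return w
def yellow(p,w,lo=(.35,-.08,0.0),hi=(.62,.12,.2)):
    h=cv2.cvtColor(p["frame"],cv2.COLOR_RGB2HSV)
    m=(h[...,0]>20)&(h[...,0]<35)&(h[...,1]>150)&(h[...,2]>90)
    return m&np.all((w>lo)&(w<hi),-1)
E
python3 - <<'E'
from h import *
for n in("side","top"):
    p=ctrl.get_image(n);w=cloud(p)
    m=yellow(p,w)&(w[...,2]>.05); q=w[m]; print(n,len(q),"grip mean",q.mean(0).round(4),"max",np.percentile(q,97,axis=0).round(4),"min",np.percentile(q,3,axis=0).round(4))
    c=np.cov(q[:,:2].T);e,V=np.linalg.eigh(c);print(" axis deg",np.degrees(np.arctan2(V[1,1],V[0,1])),"ext",np.ptp(np.percentile((q[:,:2]-q[:,:2].mean(0))@V[:,1],[2,98])))
    m=(abs(w[...,2]-.045)<.006)&np.all((w[...,:2]>(.40,-.12))&(w[...,:2]<(.65,.1)),-1)&~yellow(p,w)
    q=w[m][:,:2].astype(np.float32); print(" case",cv2.minAreaRect(q*1000),np.nanmedian(w[m][:,2]))
    m=(w[...,2]>.05)&(w[...,2]<.09)&np.all((w[...,:2]>(.40,-.12))&(w[...,:2]<(.65,.1)),-1)
    q=w[m]; print(" high",len(q),q[::max(1,len(q)//25)].round(3).tolist())
    # obstacles above 0.1 within work zone
    m=(w[...,2]>.1)&(w[...,0]<.9)
    q=w[m]; g=np.unique(np.floor(q/.1).astype(int),axis=0); print(" obst",[tuple(x) for x in (g).tolist()])
E
```

```text
side 171 grip mean [0.459  0.0691 0.0697] max [0.4739 0.0784 0.0732] min [0.4461 0.0604 0.0643]
 axis deg 157.60273278182657 ext 0.030235011462640952
 case ((488.0544738769531, -1.9281539916992188), (83.02120208740234, 112.85968017578125), 65.58189392089844) 0.044484387481088516
 high 506 [[0.546, 0.001, 0.05], [0.468, 0.068, 0.072], [0.462, 0.072, 0.071], [0.466, 0.064, 0.07], [0.455, 0.076, 0.07], [0.458, 0.068, 0.069], [0.46, 0.062, 0.068], [0.447, 0.072, 0.074], [0.459, 0.064, 0.059], [0.448, 0.068, 0.066], [0.457, 0.057, 0.055], [0.454, 0.051, 0.056], [0.45, 0.046, 0.057], [0.447, 0.041, 0.056], [0.445, 0.037, 0.054], [0.443, 0.03, 0.053], [0.44, 0.024, 0.055], [0.441, 0.013, 0.057], [0.439, 0.009, 0.056], [0.434, 0.007, 0.055], [0.438, -0.007, 0.058], [0.435, -0.006, 0.057], [0.43, -0.002, 0.054], [0.433, -0.011, 0.055], [0.426, -0.006, 0.056], [0.425, -0.006, 0.05]]
 obst [(0, 1, 4), (1, 1, 4), (1, 1, 5), (1, 2, 1), (1, 2, 2), (1, 2, 3), (1, 2, 4), (1, 3, 1), (1, 3, 2), (1, 3, 3), (2, 1, 4), (2, 1, 5), (2, 2, 1), (2, 2, 3), (2, 2, 4), (2, 2, 5), (2, 3, 1), (2, 3, 2), (2, 3, 3)
[... 1594 characters left out ...]
, (2, 4, 4), (3, 3, 1), (3, 3, 2), (3, 3, 3), (3, 3, 4), (3, 3, 5), (3, 3, 6), (3, 4, 1), (3, 4, 2), (3, 4, 3), (3, 5, 2), (3, 5, 3), (5, -2, 2), (5, -1, 1), (5, -1, 2), (5, -1, 3), (6, -2, 1), (6, -2, 2), (6, -1, 1), (6, -1, 2), (6, -1, 3), (6, -1, 4), (6, 0, 1), (6, 0, 2), (6, 0, 3), (6, 0, 4), (6, 1, 2), (6, 2, 1), (6, 6, 1), (6, 7, 1), (7, -2, 2), (7, -2, 3), (7, -1, 4), (7, 0, 1), (7, 0, 2), (7, 0, 3), (7, 0, 4), (7, 1, 1), (7, 1, 2), (7, 1, 3), (7, 2, 1), (7, 5, 1), (7, 5, 2), (7, 6, 1), (7, 6, 2), (7, 6, 3), (7, 7, 1), (7, 7, 2), (8, -3, 1), (8, -3, 2), (8, -2, 2), (8, -2, 3), (8, 1, 2), (8, 3, 1), (8, 3, 2), (8, 4, 1), (8, 5, 1), (8, 5, 2), (8, 5, 3), (8, 6, 1), (8, 6, 2), (8, 6, 3)]
```

Run:
```python
from h import *
W=[]
for n in("side","top"):
    p=ctrl.get_image(n);W.append(cloud(p).reshape(-1,3))
w=np.vstack(W);w=w[np.isfinite(w).all(1)]
print("grey: per z band, min x, and ymin/ymax near x<.62")
for z in np.arange(.1,.6,.05):
    q=w[(w[:,2]>z)&(w[:,2]<z+.05)&(w[:,0]>.4)&(w[:,1]<.25)&(w[:,0]<.9)]
    for y in np.arange(-.25,.2,.05):
        s=q[(q[:,1]>y)&(q[:,1]<y+.05)]
        if len(s)>3: print(round(z,2),round(y,2),"xmin",s[:,0].min().round(3),end="; ")
    print()
print("blue: y min per x band")
for z in np.arange(.1,.7,.05):
    q=w[(w[:,2]>z)&(w[:,2]<z+.05)&(w[:,0]<.4)&(w[:,1]>0)]
    for x in np.arange(0,.4,.05):
        s=q[(q[:,0]>x)&(q[:,0]<x+.05)]
        if len(s)>3: print(round(z,2),round(x,2),"ymin",s[:,1].min().round(3),end="; ")
    print()
```

```text
grey: per z band, min x, and ymin/ymax near x<.62
0.1 -0.25 xmin 0.843; 0.1 -0.2 xmin 0.852; 0.1 -0.15 xmin 0.862; 0.1 -0.1 xmin 0.676; 0.1 -0.05 xmin 0.622; 0.1 -0.0 xmin 0.638; 0.1 0.05 xmin 0.687; 0.1 0.1 xmin 0.712; 0.1 0.15 xmin 0.701; 
0.15 -0.15 xmin 0.685; 0.15 -0.1 xmin 0.663; 0.15 -0.05 xmin 0.597; 0.15 -0.0 xmin 0.636; 0.15 0.05 xmin 0.685; 0.15 0.1 xmin 0.731; 0.15 0.15 xmin 0.723; 
0.2 -0.25 xmin 0.823; 0.2 -0.2 xmin 0.645; 0.2 -0.15 xmin 0.591; 0.2 -0.1 xmin 0.567; 0.2 -0.05 xmin 0.59; 0.2 -0.0 xmin 0.633; 0.2 0.05 xmin 0.651; 0.2 0.1 xmin 0.694; 0.2 0.15 xmin 0.787; 
0.25 -0.25 xmin 0.824; 0.25 -0.2 xmin 0.78; 0.25 -0.15 xmin 0.628; 0.25 -0.1 xmin 0.586; 0.25 -0.05 xmin 0.589; 0.25 -0.0 xmin 0.633; 0.25 0.05 xmin 0.648; 0.25 0.1 xmin 0.691; 0.25 0.15 xmin 0.788; 
0.3 -0.2 xmin 0.78; 0.3 -0.15 xmin 0.779; 0.3 -0.1 xmin 0.591; 0.3 -0.05 xmin 0.591; 0.3 -0.0 xmin 0.635; 0.3 0.05 xmin 0.654; 0.3 0.1 xmin 0.733; 0.3 0.15 xmin 0.787; 
0.35 -0.1 xmin 0.636; 0.35 -0.05 xmin 0.607; 0.35 -0.0 xmin 0.637; 0.35 0.05 xmin 0.685; 0.35 0.1 xmin 0.736; 
0.4 -0.1 xmin 0.678; 0.4 -0.05 
[... 378 characters left out ...]
; 0.2 0.2 ymin 0.319; 0.2 0.25 ymin 0.334; 0.2 0.3 ymin 0.358; 0.2 0.35 ymin 0.408; 
0.25 0.25 ymin 0.337; 0.25 0.3 ymin 0.36; 0.25 0.35 ymin 0.409; 
0.3 0.2 ymin 0.305; 0.3 0.25 ymin 0.309; 0.3 0.3 ymin 0.359; 0.3 0.35 ymin 0.408; 
0.35 0.1 ymin 0.252; 0.35 0.15 ymin 0.232; 0.35 0.2 ymin 0.257; 0.35 0.25 ymin 0.306; 0.35 0.3 ymin 0.358; 0.35 0.35 ymin 0.409; 
0.4 0.1 ymin 0.135; 0.4 0.2 ymin 0.316; 0.4 0.25 ymin 0.312; 0.4 0.3 ymin 0.357; 
0.45 0.1 ymin 0.133; 0.45 0.15 ymin 0.135; 0.45 0.2 ymin 0.178; 
0.5 0.15 ymin 0.186; 0.5 0.2 ymin 0.184; 0.5 0.25 ymin 0.222; 
0.55 0.2 ymin 0.253; 0.55 0.25 ymin 0.247; 0.55 0.3 ymin 0.329; 
0.6 0.25 ymin 0.31; 0.6 0.3 ymin 0.328; 
0.65 0.25 ymin 0.344;
```

Request:
move_arm(increments="10 28 0 0 0 2.8 0;10 28 0 0 0 2.8 0;10 28 0 0 0 2.8 0;10 28 0 0 0 2.8 0;10 28 0 0 0 2.8 0;10 28 0 0 0 2.8 0;10 28 0 0 0 2.8 0;10 28 0 0 0 2.8 0", grip_force=15)

```text
time: 1.87
position: [0.3393, -0.3708, 0.2228]
tool_rot: [2.891, 1.228, -0.0]
ft_force: [0.2, -0.7, -0.3]
grip_width: 1.0
grip_force: 0.0
```

Request:
move_arm(increments="10 28 0 0 0 2.8 0;10 28 0 0 0 2.8 0;10 28 0 0 0 2.8 0;10 28 0 0 0 2.8 0;10 28 0 0 0 2.8 0;10 28 0 0 0 2.8 0;10 28 0 0 0 2.8 0;10 28 0 0 0 2.8 0")

```text
time: 2.53
position: [0.4193, -0.1468, 0.2229]
tool_rot: [2.597, 1.766, 0.0]
ft_force: [0.8, 0.4, -0.5]
grip_width: 0.998
grip_force: 0.0
```

Request:
move_arm(increments="5.4 28 -6 1.75 -0.7 0 0;5.4 28 -6 1.75 -0.7 0 0;5.4 28 -6 1.75 -0.7 0 0;5.4 28 -6 1.75 -0.7 0 0;5.4 28 -6 1.75 -0.7 0 0;5.4 28 -6 1.75 -0.7 0 0;5.4 28 -6 1.75 -0.7 0 0;5.4 28 -6 1.75 -0.7 0 0")

```text
time: 3.2
position: [0.4624, 0.0771, 0.1746]
tool_rot: [-2.464, -1.671, -0.329]
ft_force: [-0.1, 0.2, 1.0]
grip_width: 1.004
grip_force: 0.0
```

```bash
cat > t.py <<'E'
from h import *
import sys
s=ctrl.get_state();r=R.from_rotvec(s["tool_rot"]);m=r.as_matrix()
print("tool y",m[:,1].round(3),"z",m[:,2].round(3),"q",np.round(s["joint_positions"],2),"grasp pt",(s["position"]-m[:,2]*.0187).round(4))
for n in sys.argv[2:]:
    p=ctrl.get_image(n);w=cloud(p);q=w[yellow(p,w)&(w[...,2]>.052)]
    if len(q): print(n,len(q),"grip",q.mean(0).round(4),"p3/97",np.percentile(q,[3,97],axis=0).round(4).tolist(),"tool-frame xyz",r.inv().apply(q.mean(0)-s["position"]).round(4))
    print("drawer",[np.round(d["centre"],3).tolist() for d in ctrl.find_in("yellow_drawer",p)[:1]])
    cv2.imwrite(f"pics/{sys.argv[1]}_{n}.png",p["frame"][:,:,::-1])
E
python3 t.py a wrist side top
```

```text
tool y [ 0.929 -0.37   0.001] z [ 0.098  0.242 -0.965] q [ 0.66 -0.11 -0.64  2.03 -0.35  1.13 -0.22] grasp pt [0.4606 0.0725 0.1927]
wrist 528 grip [0.4635 0.0716 0.0717] p3/97 [[0.4499, 0.0639, 0.0678], [0.4771, 0.0791, 0.0738]] tool-frame xyz [-0.0314  0.003   0.0982]
drawer [[0.453, 0.02, 0.041]]
drawer []
top 52 grip [0.4637 0.0747 0.071 ] p3/97 [[0.4498, 0.0685, 0.0674], [0.4769, 0.0812, 0.0737]] tool-frame xyz [-0.0287  0.002   0.0996]
drawer []
```

View pics/a_wrist.png

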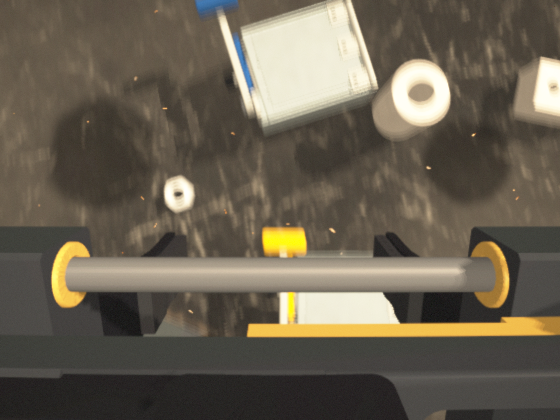

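The wrist view shows the yellow grip at (284,240), between the open fingers (left about 165, right about 390), so the alignment is good. The grip should be at (0.463, 0.072, 0.066), so I descend 126 mm straight down and close.

Request:
move_arm(increments="1 -0.5 -18 0 0 0 0;1 -0.5 -18 0 0 0 0;0 0 -18 0 0 0 0;0 0 -18 0 0 0 0;0 0 -18 0 0 0 0;0 0 -16 0 0 0 0;0 0 -12 0 0 0 0;0 0 -8 0 0 0 0")

```text
time: 4.17
position: [0.4638, 0.0736, 0.0475]
tool_rot: [-2.465, -1.668, -0.325]
ft_force: [0.0, 0.0, -0.2]
grip_width: 0.999
grip_force: 0.0
```

Request:
move_arm(increments="0 0 0 0 0 0 60;0 0 0 0 0 0 110;0 0 0 0 0 0 140;0 0 0 0 0 0 170;0 0 0 0 0 0 190;0 0 0 0 0 0 210;0 0 0 0 0 0 210;0 0 0 0 0 0 210")

```text
time: 4.83
position: [0.4643, 0.0748, 0.0488]
tool_rot: [-2.464, -1.671, -0.327]
ft_force: [-0.6, 1.0, 0.7]
grip_width: 0.478
grip_force: 0.0
```

```bash
python3 t.py b wrist
```

```text
tool y [ 0.929 -0.37   0.001] z [ 0.097  0.241 -0.966] q [ 0.63  0.08 -0.67  2.16 -0.26  0.83 -0.25] grasp pt [0.4625 0.0702 0.0668]
wrist 5756 grip [0.4742 0.0698 0.1485] p3/97 [[0.4397, 0.0548, 0.1415], [0.5096, 0.0947, 0.1516]] tool-frame xyz [ 0.0251  0.0111 -0.0965]
drawer [[0.468, 0.047, 0.037]]
```

Request:
move_arm(increments="0 0 0 0 0 0 230;0 0 0 0 0 0 230;0 0 0 0 0 0 230;0 0 0 0 0 0 230;0 0 0 0 0 0 230;0 0 0 0 0 0 230;0 0 0 0 0 0 230;0 0 0 0 0 0 230")

```text
time: 5.6
position: [0.4652, 0.0744, 0.0489]
tool_rot: [-2.465, -1.671, -0.329]
ft_force: [5.8, -0.8, -2.1]
grip_width: 0.366
grip_force: 15.0
```

Run:
```python
import numpy as np
a=np.radians(-21.8);u=np.array([np.cos(a),np.sin(a),0]);v=np.array([-np.sin(a),np.cos(a),0]);k=np.array([0,0,1.])
N=24;P=[]
for i in range(N+1):
    f=np.radians(9.8+86*i/N);th=np.radians(14-18*i/N)
    P.append(82*(np.cos(f)*v+np.sin(f)*k)+18.7*(-np.cos(th)*k+np.sin(th)*v))
print(np.diff(P,axis=0).round(1).tolist(), (u*-18/N).round(2))
```

```text
[[-0.5, -1.2, 5.0], [-0.6, -1.5, 4.9], [-0.7, -1.8, 4.8], [-0.8, -2.0, 4.7], [-0.9, -2.3, 4.6], [-1.0, -2.6, 4.4], [-1.1, -2.8, 4.3], [-1.2, -3.1, 4.1], [-1.3, -3.3, 3.9], [-1.4, -3.5, 3.7], [-1.5, -3.7, 3.4], [-1.6, -3.9, 3.2], [-1.6, -4.1, 3.0], [-1.7, -4.3, 2.7], [-1.8, -4.4, 2.4], [-1.8, -4.6, 2.1], [-1.9, -4.7, 1.8], [-1.9, -4.8, 1.5], [-1.9, -4.8, 1.2], [-2.0, -4.9, 0.9], [-2.0, -5.0, 0.6], [-2.0, -5.0, 0.3], [-2.0, -5.0, -0.0], [-2.0, -5.0, -0.3]] [-0.7   0.28 -0.  ]
```

The fingers hold at 32 mm with 15 N, which matches the grip's length. Now the swing.

Request:
move_arm(increments="-0.5 -1.2 5 -0.7 0.28 0 230;-0.6 -1.5 4.9 -0.7 0.28 0 230;-0.7 -1.8 4.8 -0.7 0.28 0 230;-0.8 -2 4.7 -0.7 0.28 0 230;-0.9 -2.3 4.6 -0.7 0.28 0 230;-1 -2.6 4.4 -0.7 0.28 0 230;-1.1 -2.8 4.3 -0.7 0.28 0 230;-1.2 -3.1 4.1 -0.7 0.28 0 230")

```text
time: 6.27
position: [0.4584, 0.0573, 0.0859]
tool_rot: [-2.523, -1.711, -0.202]
ft_force: [6.1, -0.6, -2.2]
grip_width: 0.369
grip_force: 15.0
```

```bash
python3 t.py c side
```

```text
tool y [ 0.929 -0.37   0.002] z [ 0.061  0.145 -0.988] q [ 0.61  0.02 -0.68  2.1  -0.16  0.96 -0.36] grasp pt [0.4572 0.0546 0.1044]
drawer []
```

Request:
move_arm(increments="-1.3 -3.3 3.9 -0.7 0.28 0 230;-1.4 -3.5 3.7 -0.7 0.28 0 230;-1.5 -3.7 3.4 -0.7 0.28 0 230;-1.6 -3.9 3.2 -0.7 0.28 0 230;-1.6 -4.1 3 -0.7 0.28 0 230;-1.7 -4.3 2.7 -0.7 0.28 0 230;-1.8 -4.4 2.4 -0.7 0.28 0 230;-1.8 -4.6 2.1 -0.7 0.28 0 230")

```text
time: 7.03
position: [0.4459, 0.0265, 0.1104]
tool_rot: [-2.575, -1.747, -0.072]
ft_force: [6.8, 0.9, -0.3]
grip_width: 0.366
grip_force: 15.0
```

Request:
move_arm(increments="-1.9 -4.7 1.8 -0.7 0.28 0 230;-1.9 -4.8 1.5 -0.7 0.28 0 230;-1.9 -4.8 1.2 -0.7 0.28 0 230;-2 -4.9 0.9 -0.7 0.28 0 230;-2 -5 0.6 -0.7 0.28 0 230;-2 -5 0.3 -0.7 0.28 0 230;-2 -5 0 -0.7 0.28 0 230;-2 -5 -0.3 -0.7 0.28 0 230")

```text
time: 7.7
position: [0.4302, -0.0129, 0.117]
tool_rot: [2.573, 1.747, -0.065]
ft_force: [3.7, 0.5, 6.9]
grip_width: 0.366
grip_force: 15.0
```

```bash
python3 t.py d wrist side; python3 -c "
import cv2,numpy as np
cv2.imwrite('pics/d.png',cv2.hconcat([cv2.resize(cv2.imread(f'pics/d_{n}.png'),(400,300)) for n in('wrist','side')]))"
```

```text
tool y [ 0.929 -0.369  0.002] z [-0.017 -0.049 -0.999] q [ 0.62 -0.03 -0.67  2.07  0.03  1.12 -0.45] grasp pt [ 0.4305 -0.012   0.1356]
wrist 792 grip [4.328e-01 2.000e-04 1.421e-01] p3/97 [[0.4204, -0.0085, 0.1332], [0.4469, 0.0318, 0.1988]] tool-frame xyz [ 0.0118 -0.0023 -0.0257]
drawer [[0.445, 0.032, 0.01]]
drawer []
```

View pics/d.png

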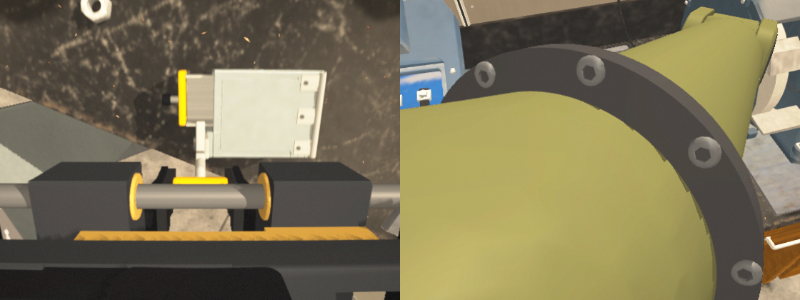

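The wrist view shows the grip (200,181) held with the bar upright, and the drawer front (183,97) sprung out. The geometry gives about 86°. Now release and rise.

Request:
move_arm(increments="0 0 0 0 0 0 170;0 0 0 0 0 0 130;0 0 0 0 0 0 90;0 0 0 0 0 0 60;0 0 0 0 0 0 60;0 0 0 0 0 0 60;0 0 0 0 0 0 60;0 0 0 0 0 0 60")

```text
time: 8.57
position: [0.4286, -0.0135, 0.1155]
tool_rot: [2.576, 1.746, -0.069]
ft_force: [-0.0, -0.5, -0.4]
grip_width: 0.74
grip_force: 0.0
```

Request:
move_arm(increments="0 0 0 0 0 0 60;0 0 3 0 0 0 60;0 0 6 0 0 0 60;0 0 12 0 0 0 60;0 0 18 0 0 0 60;0 0 18 0 0 0 60;0 0 18 0 0 0 60;0 0 15 0 0 0 60")

```text
time: 9.23
position: [0.4293, -0.0134, 0.2077]
tool_rot: [2.574, 1.746, -0.066]
ft_force: [1.2, -0.0, 0.6]
grip_width: 0.769
grip_force: 0.0
```

```bash
python3 t.py e wrist top
```

```text
tool y [ 0.929 -0.37   0.002] z [-0.018 -0.049 -0.999] q [ 0.63 -0.13 -0.64  1.95 -0.03  1.32 -0.38] grasp pt [ 0.4297 -0.0125  0.2264]
wrist 942 grip [ 0.4318 -0.008   0.1396] p3/97 [[0.4177, -0.0171, 0.1356], [0.4456, 0.0003, 0.1419]] tool-frame xyz [0.0095 0.0001 0.0677]
drawer [[0.445, 0.032, 0.012]]
top 21 grip [ 0.4372 -0.0046  0.1382] p3/97 [[0.4289, -0.0082, 0.1359], [0.4461, -0.0012, 0.1412]] tool-frame xyz [0.0147 0.0039 0.0689]
drawer [[0.441, 0.032, 0.009]]
```

View pics/e_wrist.png

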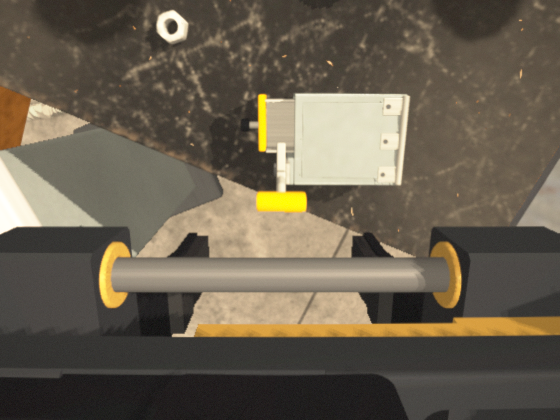

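The wrist view shows the grip standing free at (282,202), clear of the open fingers. The drawer front at (262,122) is about 25 mm out. The grip has moved about 86 mm to the unit's right, which gives a stay angle of about 1.47 rad, within the limits.

```bash
python3 -c "
from bench import ctrl
print(ctrl.close_job())"
```

```text
the job is handed in; nothing more can be done
None
```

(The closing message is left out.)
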